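# Uncover a chip and slide its carrier under the loupe bridge

### The arm

A 6-joint arm with a two-finger parallel gripper is mounted at the origin on a cart in front of the work surface, level with it; the furniture and walls round the work are solid. World frame = base frame: x ahead of the robot, y to its left, z up, the work surface at z = 0. Lengths are in m, angles in rad, forces in N, time in s.
With the tool pointing down it reaches from about 0.3 to 0.825 m from the base axis. Payload 5.4 kg.
Tool frame: the origin (TCP) lies on the centre line of the jaws, within the pads' length; the fingertips stand 22 mm ahead of it and the grasp point (between the pads) lies 3 mm ahead of it; z points along the fingers, y is the line along which they close (so a half turn about z gives the same grasp; the last joint's range is limited). The gripper opens to 92 mm and grips with 3 to 60 N. Pads are 20 mm wide; open, the fingers measure 128 mm over their backs; the gripper's body (75 mm by 189 mm) begins 69 mm behind the grasp point.
Start: joints at [-1.546, 0.158, 1.597, -0, 1.386, -0.21], TCP at [0.134, -0.559, 0.237] pointing down, gripper open.
Joint ranges: [-2.91, 2.91], [-0.94, 2.29], [0.18, 2.7], [-1.29, 4.43], [0.17, 2.64], [-3, 3]. Speed limits (rad/s): [2.57, 2.57, 3.14, 3.14, 3.14, 3.14].

### API

Orientations are given as a unit quaternion [x, y, z, w].
In Python, from plant import bot gives the robot as it stands.
- The arm moves only by the tool apply_moves, never from a script. Its argument "rows" is a list of rows, each a list of 4 numbers: the shift along the world's x, y, z each as a share of 0.1 m, from -1 to 1, then the turn about the world's z as a share of 360 degrees, from -1 to 1. A call has exactly 8 rows; each row is the pose to reach, as a shift and turn from the pose commanded when the call began, turning the shorter way round; what a row does not reach only later rows make up. A row lasts 1/10 s, in which the tool goes at most 50 mm and 8.59 degrees, less where a joint would pass 70% of its speed; a pose out of reach is approached as far as the arm can. A call with a number of a shift or a turn outside -1 to 1 is refused whole. A call with a gripper value outside its range is refused whole. "claw" is the opening, from -1 (shut) to 1 (fully open), set as the call begins (left out, the last holds). The fingers move at their own pace and stop on an object; the grip force is fixed at half the most. Time passes only in rows, so rows that repeat a pose let the fingers close, or fill a call up. It gives the time, the measured TCP pose, the force, the opening and the grip force at its end, in the units of the state.
- bot.get_obs(): the state, without advancing time (a new reading comes with each control period).
- bot.grab_frame(name): name is "scene" or "top" or "wrist"; returns (picture, depth): 384x512x3 uint8, red, green, blue; 384x512 float32, m along the optical axis (not along the pixel's ray), 0 where there is no reading.
- bot.calibration(name): a dict with "mtx" (3x3 intrinsics, pixels), "cam_to_world" (4x4, takes a point from camera to world coordinates); the wrist camera has in their place "hand_eye" (4x4, takes a point from camera to tool coordinates, whose origin is the TCP and whose axes are the flange's). Camera axes: x right, y down, z forward; pixel columns grow to the right and rows downward; lengths in m; the calibration is good to about 2 mm. The wrist camera is an equidistant fisheye: a pixel r from the principal point sees the ray r / f radians off the axis. A picture is of the moment at which its call begins: read the wrist's pose just before it. calibration takes no time and is no camera call.
- bot.hand_in(): hands the job in; it is judged then, once.
Trained networks look in the newest picture that a camera, given by its name, has taken for a name from the list of things; names that differ only in an ending like _2 or _b are one class to them, and where a whole thing is asked for, a point or a joint stands for the part that bears it (a point fixed in the world has none). Each returns a list of dicts, best first, with "conf" (0 to 1); they miss things now and then, are a little off and sometimes report something else, mostly with a low value. They report only what shows in the picture. A call takes as long as a camera call. They do not tell look-alikes from the thing itself.
- bot.outline_of(camera, query): "mask" (384x512 bool, what is visible of it) and "position" ([row, column] in pixels, amid what is visible of it).
The state is a dict: "t": time; "joint_positions": joint angles; "qd": joint speeds; "joint_efforts": joint torques, N m; "ee_pos": TCP position; "orientation": TCP orientation; "contact_force": force on the tool from outside, world axes, zero at the start; "moment": the same for the moment, N m; "finger_gap": opening from 0.0 (shut) to 1.0 (fully open); "grip_force": force on a finger pad.
Only numpy, scipy, OpenCV 4.12 (cv2) and the standard library are available. Lean on these libraries where they do the work, as an engineer would, in place of code of your own. Each camera call takes 0.05 s, during which the arm holds its last target. There are 200 camera calls.

### The job

Get the chip ready for inspection: lift the dust cap off the sample carrier and nest it over the spare cap on the desk, and slide the carrier, chip end first, under the loupe bridge between its guide rails until it is fully home against the end stop, with the chip below the loupe. Keep the robot off the bare chip, and leave the two vials and the spare cap standing where they are.

Things in the scene. Friction and masses are not known exactly. Their poses are not given: they have to be found in the camera images.
- carrier: Aluminium sample carrier, 0.16 kg, lying flat. Origin: centre of the underside of its square plate (60 x 60 x 6 mm). Local +x: leading (chip) end. From the rear edge a tail 28 mm wide, 6 mm thick runs to x = -78 mm; on it stands the steel grip tab. The chip lies in the middle of the plate.
- grip_tab (a point): In the carrier's upright grip tab, 60 mm behind the carrier's origin and 22 mm above its underside. Tab: 22 mm long (carrier x), 10 mm thick (carrier y), top 31 mm above the underside, nothing beside it but the low tail; gripped from above, fingers closing along carrier y.
- chip: Square dark chip, 18 x 18 x 1 mm, fixed on top of the carrier's plate in the middle; origin: its underside, 6 mm above the carrier's underside. At the start the dust cap stands over it.
- cap: White hollow dust cap, mouth down, on the carrier's plate over the chip at the start. Thin cone: 52 mm outside diameter at the mouth, 32 mm at the roof, walls 2 mm, roof 30 mm above the mouth, on it a round grip button 22 mm wide and 9 mm high (top at 39 mm). Roof's underside at 27 mm. Origin: centre of the mouth, z along the axis. 35 g.
- spare_cap: Empty dust cap of exactly the same shape standing mouth down on the desk by itself. Origin: centre of its mouth. A cap nested over it comes to rest on its button, about 12 mm higher, with 2 mm of play all round.
- loupe_bridge: Inspection bridge fixed to the desk. Origin: on the desk below the loupe's axis. Local +x: direction in which the carrier slides in; open side at -x. Base plate 10 mm thick, 104 mm wide, x = -138 to 42 mm. Bridge plate over x = -29 to 41 mm, underside 19 mm, top 27 mm above the desk, upturned lip in front from x = -43 mm. A black loupe 35 mm wide stands on it, its top 61 mm above the desk.
- loupe_axis (a point): On the loupe's axis, 10 mm above the desk (upper face of the base), axes as the bridge's: where the centre of the carrier's underside belongs. End stop face 30 mm beyond it (+x). Slot below the bridge plate: 64 mm wide between the guide rails (inner faces y = +-32 mm, x from -32 mm), 9 mm high.
- apron (a point): On the base's upper face, 92 mm in front of the loupe axis (bridge x = -92 mm), axes as the bridge's: the carrier set down flat with its origin here and its +x along the bridge's lies just outside the rails, whose mouths flare from 64 mm to about 73 mm between x = -32 and -56 mm.
- vial_amber: Amber glass vial with black screw cap, 22 mm diameter, 49 mm tall, standing loose on the desk behind, to the left of the bridge. Bystander. Origin: centre of the underside.
- vial_clear: Clear glass vial with white screw cap, 22 mm diameter, 49 mm tall, standing loose on the desk behind, to the right of the bridge. Bystander. Origin: centre of the underside.
Not all that is in view belongs to the job. What is shaped like the cap but brown or turquoise is not meant.

How it is judged:
At the end, for the whole second after the job is handed in: Cap nested over the spare (axes within 5 mm, mouth 8 to 16 mm above the spare's, tilt < 0.12 rad), spare upright on the desk; carrier flat under the bridge at the stop (within 4 mm of the loupe axis along and across, 3 mm in height, turned < 0.08 rad); all at rest (horizontal distance between cap and spare_cap below 0.005 m and z of cap in the frame of spare_cap between 0.008 and 0.016 m and angle between cap's own z axis and vertical below 0.12 rad and height (world z) of spare_cap below 0.004 m and angle between spare_cap's own z axis and vertical below 0.08 rad and x of carrier in the frame of loupe_axis between -0.004 and 0.004 m and y of carrier in the frame of loupe_axis between -0.004 and 0.004 m and z of carrier in the frame of loupe_axis between -0.003 and 0.003 m and angle between the x axis of carrier and the x axis of loupe_bridge, either way round below 0.08 rad and linear speed of each of carrier, cap below 0.01 m/s); the robot touches nothing.
It fails at once if the robot touches the chip (contact force between chip and the fingers above 0.5 N or contact force between chip and the arm above 0.5 N).
It fails at once if the spare cap is pushed away or lifted (distance of spare_cap from where it was at the start of the episode above 0.03 m).
It fails at once if a vial is knocked over or pushed away (angle between any of vial_amber, vial_clear's own z axis and vertical above 0.5 rad or distance of any of vial_amber, vial_clear from where it was at the start of the episode above 0.03 m).
It also fails if it takes over 64 s, if anything falls off the work surface, if the arm or the gripper's body presses on something with over 40 N, if the wrist force passes 120 N, or if a joint passes its speed limit or range.

## Working session

There is one attempt and no reset: what is moved stays moved. The work goes in short steps, Python scripts to look and compute and a tool call to move; the robot and the scene stay as the last step left them, time stands still between calls to the robot, and variables do not carry over. Pictures are saved under pics/ and viewed, at most 10 in all, crops included, and the job is handed in when it is done.

Besides the shell and the picture viewer there is one more tool, called after "Emit:" as name([rows], argument=value, ...), one row to a line, values as JSON. apply_moves: Moves the arm, as the interface text tells. Its arguments: {"type":"object","properties":{"rows":{"type":"array","items":{"type":"array","items":{"type":"number","minimum":-1,"maximum":1}}},"claw":{"type":"number"}},"required":["rows"]}

```bash
mkdir -p pics; ls
cat > h.py <<'E'
import numpy as np, cv2
from plant import bot
def shot(n):
    im,d=bot.grab_frame(n); return im,d
def world(n,d,rows,cols):
    c=bot.calibration(n); K=np.array(c["mtx"]); T=np.array(c["cam_to_world"])
    z=d[rows,cols]; ok=z>0; r=np.asarray(rows)[ok]; q=np.asarray(cols)[ok]; z=z[ok]
    p=np.c_[(q-K[0,2])/K[0,0]*z,(r-K[1,2])/K[1,1]*z,z]
    return p@T[:3,:3].T+T[:3,3]
E
python3 - <<'E'
from h import *
ims=[]
o=bot.get_obs(); print(o)
for n in ("top","scene"):
    im,d=shot(n); np.savez(n+".npz",im=im,d=d); ims.append(im)
    for q in ("carrier","grip_tab","cap","spare_cap","loupe_bridge","vial_amber","vial_clear"):
        for r in bot.outline_of(n,q)[:5]:
            rr,cc=np.nonzero(r["mask"]); w=world(n,d,rr,cc)
            print(n,q,round(r["conf"],2),np.round(r["position"]),len(rr),np.round(np.median(w,0),3) if len(w) else None, np.round(w.max(0)[2],3) if len(w) else None)
cv2.imwrite("pics/top.png",cv2.resize(ims[0],(800,600),interpolation=cv2.INTER_CUBIC)[:,:,::-1])
cv2.imwrite("pics/scene.png",cv2.resize(ims[1],(800,600),interpolation=cv2.INTER_CUBIC)[:,:,::-1])
E
```

```text
pics
{'t': 0.0, 'joint_positions': array([-1.54611579e+00,  1.59018764e-01,  1.59821030e+00, -2.19288618e-06,
        1.38616341e+00, -2.10093906e-01]), 'qd': array([-0.00054421, -0.00112659, -0.00061549,  0.00106583, -0.00041864,
       -0.00034503]), 'joint_efforts': array([ 6.41427378e-04, -3.85570407e+01, -3.22111416e+01,  7.02887611e-02,
        3.78956390e-02, -1.47320325e-04]), 'ee_pos': array([ 0.13372647, -0.55865021,  0.23564687]), 'orientation': array([ 9.93117602e-01,  1.17117968e-01,  8.22350903e-05, -8.96143988e-04]), 'contact_force': array([-0.3388989 , -0.77778547, -0.28110654]), 'moment': array([ 0.02439595, -0.01259711,  0.01425121]), 'grip_force': 0.0, 'finger_gap': 1.001366801636144}
top carrier 0.84 [224. 333.] 265 [ 0.493 -0.213  0.008] 0.035
top grip_tab 0.57 [223. 332.] 367 [ 0.496 -0.215  0.008] 0.035
top cap 0.79 [201. 370.] 262 [ 0.546 -0.317  0.026] 0.044
top cap 0.76 [210. 338.] 259 [ 0.526 -0.221  0.032] 0.052
top cap 0.69 [184. 300.] 261 [ 0.597 -0.126  0.026] 0.046
top cap 0.59 [227. 333.] 286 [ 0.487 -0.215  0.008] 0.035
top spare_cap 0.47 [203. 144.] 275 [0.548 0.311 0.023] 0.045
top loupe_bridge 0.61 [197. 232.] 2426 [0.566 0.056 0.015] 0.067
top vial_amber 0.64 [146. 185.] 62 [0.696 0.188 0.048] 0.054
top vial_clear 0.56 [222. 332.] 308 [ 0.49  -0.214  0.008] 0.035
scene carrier 0.73 [264. 208.] 663 [ 0.49  -0.226  0.007] 0.034
scene cap 0.8 [264. 224.] 536 [ 0.529 -0.238  0.027] 0.049
scene cap 0.7 [309. 224.] 676 [ 0.549 -0.336  0.021] 0.041
scene cap 0.65 [236. 269.] 456 [ 0.601 -0.142  0.019] 0.042
scene cap 0.44 [265. 205.] 612 [ 0.488 -0.225  0.007] 0.034
scene spare_cap 0.66 [133. 262.] 212 [0.551 0.304 0.02 ] 0.041
scene loupe_bridge 0.97 [186. 262.] 2210 [0.577 0.044 0.012] 0.064
scene vial_amber 0.67 [157. 314.] 120 [0.7   0.182 0.028] 0.051
```

View pics/top.png

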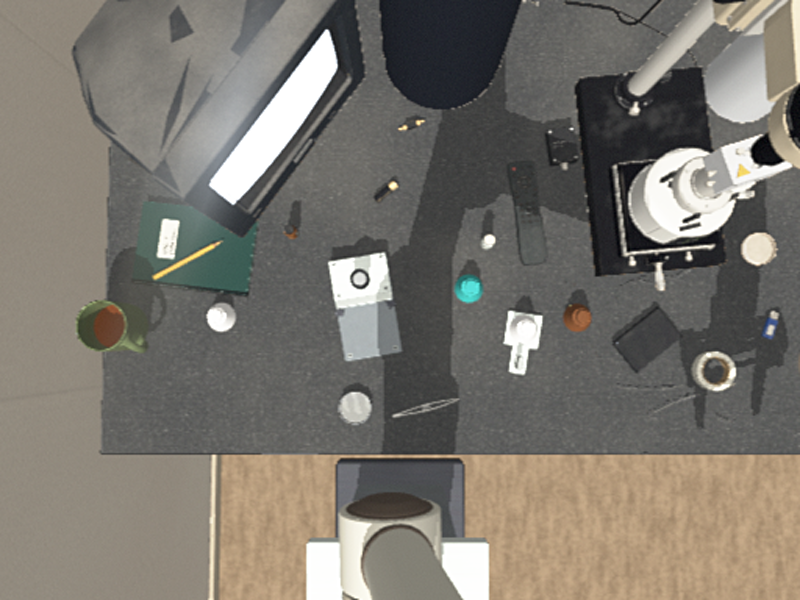

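View pics/scene.png

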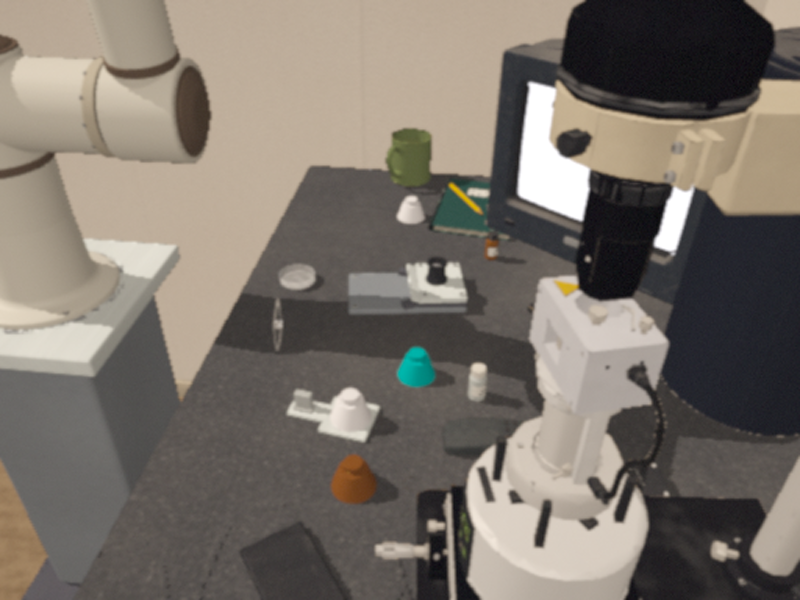

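The top picture shows the candidates for the cap: white on the carrier (523,328), white alone beside the notebook (221,317), turquoise (469,288) and brown (577,317), all in 800x600 pixels. The white dish at (355,407) and the clear vial's white lid at (488,240) could also be confused. By the description, the cap is the white one on the carrier and the spare is the lone white one at (221,317). The bridge is at (362,300), open toward the robot. The scene picture agrees: cap (350,408), spare (411,208).

Run:
```python
from h import *
z=np.load("top.npz"); im,d=z["im"],z["d"]
rr,cc=np.mgrid[0:384,0:512]; rr=rr.ravel();cc=cc.ravel()
m=d[rr,cc]>0; rr,cc=rr[m],cc[m]
W=world("top",d,rr,cc); col=im[rr,cc].astype(int)
def box(c,r): return (np.hypot(W[:,0]-c[0],W[:,1]-c[1])<r)
print("pixel size m", np.linalg.norm(W[1]-W[0]))
for n,c in (("cap",(0.526,-.221)),("spare",(.548,.311)),("turq",(.597,-.126)),("brown",(.546,-.317))):
    b=box(c,.04); zt=np.percentile(W[b,2],99.5); t=b&(W[:,2]>0.034 if n!="cap" else W[:,2]>.040)
    a=b&(W[:,2]>0.013)
    print(n,"top",zt,"button",np.round(W[t].mean(0),4),t.sum(),"all>13",np.round((W[a].max(0)+W[a].min(0))/2,4))
b=box((.49,-.215),.09)
t=b&(W[:,2]>.002)&(W[:,2]<.013)&(col.min(1)>110)
R=cv2.minAreaRect(W[t&(W[:,0]>.0)][:,:2].astype(np.float32)); print("carrier all",R)
b2=box((.48,-.21),.05)&(W[:,2]>.02)&(W[:,2]<.04); print("tab",np.round(W[box((.47,-.21),.035)&(W[:,2]>.022)].mean(0),4))
b=box((.566,.056),.12)
t=b&(W[:,2]>.006)&(W[:,2]<.09); print("bridge base",cv2.minAreaRect(W[t][:,:2].astype(np.float32)))
t=b&(W[:,2]>.05); print("loupe",W[t].mean(0), (W[t].max(0)+W[t].min(0))/2,t.sum())
t=b&(W[:,2]>.021)&(W[:,2]<.035); print("plate",cv2.minAreaRect(W[t][:,:2].astype(np.float32)))
for c in ((.45,.0),(.66,.05),(.5,-.3)): print("desk z",np.median(W[box(c,.015)][:,2]))
crop=cv2.resize(im[185:250,310:400],(800,578),interpolation=cv2.INTER_CUBIC); cv2.imwrite("pics/crop.png",crop[:,:,::-1])
```

```text
pixel size m 0.0019948746589222234
cap top 0.04979643750352874 button [ 0.5262 -0.2246  0.0463] 58 all>13 [ 0.5263 -0.2239  0.0325]
spare top 0.04380709359021906 button [0.5485 0.3178 0.04  ] 63 all>13 [0.5493 0.3154 0.0293]
turq top 0.04340450036170135 button [ 0.599  -0.1288  0.0389] 63 all>13 [ 0.6003 -0.128   0.0294]
brown top 0.04294473596716689 button [ 0.5472 -0.3225  0.0398] 59 all>13 [ 0.5471 -0.322   0.0286]
carrier all ((0.49335989356040955, -0.215571328997612), (0.06970948725938797, 0.14742746949195862), 77.03498840332031)
tab [ 0.4656 -0.2148  0.0317]
bridge base ((0.5634735822677612, 0.06034016236662865), (0.21755002439022064, 0.20564907789230347), 1.357636570930481)
loupe [0.61358367 0.06579914 0.05805333] [0.61275128 0.06590982 0.05886721] 107
plate ((0.6060711741447449, 0.06390777975320816), (0.09657004475593567, 0.10000330209732056), 9.189376831054688)
desk z 0.0011725967807787452
desk z 0.003930920359035417
desk z 0.0009248950187941141
```

View pics/crop.png

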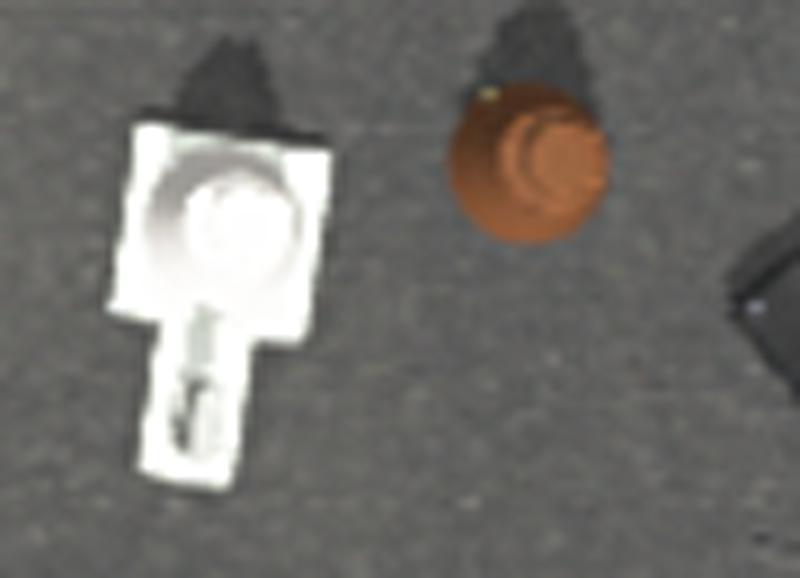

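The crop confirms it: the white cap stands on the carrier's plate at (235,230), the grip tab is at (200,420), and the brown look-alike is off to the right at (530,160). Moving above the carrier.

Emit:
apply_moves([
  [0.06,0.05,0,-0.005],
  [0.18,0.15,0,-0.015],
  [0.32,0.28,0,-0.025],
  [0.46,0.4,0,-0.035],
  [0.6,0.52,0,-0.045],
  [0.74,0.64,0,-0.055],
  [0.88,0.75,0,-0.06],
  [0.98,0.84,0,-0.0625],
], claw=1)

```text
t: 1.6
ee_pos: [0.2325, -0.4746, 0.2367]
orientation: [0.997, -0.079, 0.0, 0.0]
contact_force: [-0.2, 0.5, 0.5]
finger_gap: 0.997
grip_force: 0.0
```

Emit:
apply_moves([
  [0.12,0.1,0,0],
  [0.24,0.2,0,0],
  [0.36,0.31,0,0],
  [0.48,0.41,0,0],
  [0.6,0.52,0,0],
  [0.72,0.62,0,0],
  [0.85,0.73,0,0],
  [0.98,0.84,0,0],
])

```text
t: 2.4
ee_pos: [0.3307, -0.3903, 0.2366]
orientation: [0.997, -0.079, 0.0, 0.0]
contact_force: [0.3, -0.7, -0.6]
finger_gap: 0.997
grip_force: 0.0
```

Emit:
apply_moves([
  [0.12,0.1,0,0],
  [0.24,0.2,0,0],
  [0.36,0.31,0,0],
  [0.48,0.41,0,0],
  [0.6,0.52,0,0],
  [0.72,0.62,0,0],
  [0.85,0.73,0,0],
  [0.98,0.84,0,0],
])

```text
t: 3.2
ee_pos: [0.4286, -0.3062, 0.2366]
orientation: [0.997, -0.079, 0.0, 0.0]
contact_force: [1.2, 0.0, -0.1]
finger_gap: 1.001
grip_force: 0.0
```

Emit:
apply_moves([
  [0.12,0.1,-0.05,0],
  [0.26,0.22,-0.1,0],
  [0.4,0.34,-0.2,0],
  [0.54,0.46,-0.25,0],
  [0.68,0.58,-0.3,0],
  [0.8,0.7,-0.37,0],
  [0.9,0.84,-0.37,0],
  [0.9,0.84,-0.37,0],
])

```text
t: 4.0
ee_pos: [0.5186, -0.2212, 0.1992]
orientation: [0.997, -0.078, -0.0, -0.0]
contact_force: [-0.7, 0.0, -0.2]
finger_gap: 1.003
grip_force: 0.0
```

```bash
cat >> h.py <<'E'
from scipy.spatial.transform import Rotation as R
def wristcloud():
    o=bot.get_obs(); im,d=bot.grab_frame("wrist"); c=bot.calibration("wrist"); K=np.array(c["mtx"]); H=np.array(c["hand_eye"])
    r,q=np.nonzero(d>0); z=d[r,q]
    u=np.c_[(q-K[0,2])/K[0,0],(r-K[1,2])/K[1,1]]; th=np.hypot(*u.T)
    ok=th<1.2; r,q,z,u,th=r[ok],q[ok],z[ok],u[ok],th[ok]
    s=np.tan(th)/np.maximum(th,1e-9)
    p=np.c_[u*s[:,None]*z[:,None],z]
    p=p@H[:3,:3].T+H[:3,3]
    Rm=R.from_quat(o["orientation"]).as_matrix()
    return o,im,d,r,q,p@Rm.T+o["ee_pos"],im[r,q].astype(int)
E
python3 - <<'E'
from h import *
o,im,d,r,q,W,col=wristcloud(); print(o["t"],o["ee_pos"],R.from_quat(o["orientation"]).as_matrix()[:,0]); print(bot.calibration("wrist"))
np.savez("w1.npz",W=W,col=col,r=r,q=q)
cv2.imwrite("pics/w1.png",cv2.resize(im,(800,600))[:,:,::-1])
def near(c,rad): return np.hypot(W[:,0]-c[0],W[:,1]-c[1])<rad
b=near((.526,-.224),.04)
for lo,hi in ((.041,.06),(.013,.06)):
    t=b&(W[:,2]>lo)&(W[:,2]<hi); P=W[t]; print("cap",lo,P.mean(0),(P.max(0)+P.min(0))/2,t.sum(),P[:,2].max())
t=near((.467,-.215),.03)&(W[:,2]>.024)&(W[:,2]<.05); print("tab",W[t].mean(0),cv2.minAreaRect(W[t][:,:2].astype(np.float32)),W[t][:,2].max(),t.sum())
t=near((.5,-.217),.09)&(W[:,2]>.0035)&(W[:,2]<.009); print("carrier",cv2.minAreaRect(W[t][:,:2].astype(np.float32)),t.sum())
print("desk",np.median(W[near((.5,-.15),.02),2]))
for x in bot.outline_of("wrist","cap")[:3]: print(x["position"],x["conf"])
E
```

```text
4.0 [ 0.51864006 -0.22121559  0.19923764] [ 9.87963281e-01 -1.54688111e-01 -3.80151706e-04]
{'mtx': array([[297.31863964,   0.        , 256.61782527],
       [  0.        , 297.31863964, 193.21982616],
       [  0.        ,   0.        ,   1.        ]]), 'hand_eye': array([[-1.94198216e-04, -9.55900519e-01, -2.93690585e-01,
         8.33932089e-02],
       [ 9.99999981e-01, -1.91390641e-04, -3.82981242e-05,
        -1.68731083e-04],
       [-1.96004326e-05, -2.93690587e-01,  9.55900538e-01,
        -1.48791263e-01],
       [ 0.00000000e+00,  0.00000000e+00,  0.00000000e+00,
         1.00000000e+00]])}
cap 0.041 [ 0.52535691 -0.2249664   0.0455973 ] [ 0.52505171 -0.22500577  0.04429704] 334 0.047305026162520025
cap 0.013 [ 0.52979066 -0.22544641  0.03307092] [ 0.52558095 -0.22485092  0.03016264] 1283 0.047305026162520025
tab [ 0.46582483 -0.21599654  0.03118998] ((0.4646845757961273, -0.2158484011888504), (0.008196437731385231, 0.020621275529265404), 81.17362976074219) 0.03368534053292352 145
carrier ((0.5000312328338623, -0.2217506617307663), (0.060581691563129425, 0.10745123028755188), 80.8586196899414) 1676
desk 4.870203125811878e-05
[119.2, 170.2] 0.93
[170.0, 261.3] 0.84
[140.1, 334.7] 0.69
```

View pics/w1.png

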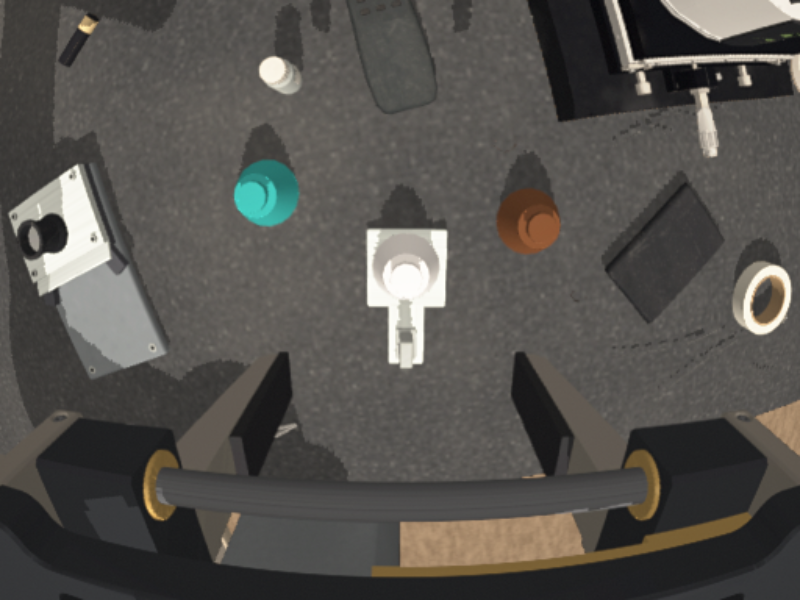

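The wrist view shows the carrier straight ahead, with the cap button at (405,278) and the tab at (406,345). The tool is aligned with the carrier to within 0.2°, so I'm going down on the button.

Emit:
apply_moves([
  [0.02,-0.01,-0.1,0],
  [0.04,-0.02,-0.22,0],
  [0.06,-0.03,-0.36,0],
  [0.07,-0.035,-0.5,0],
  [0.07,-0.035,-0.64,0],
  [0.07,-0.035,-0.78,0],
  [0.07,-0.035,-0.9,0],
  [0.07,-0.035,-1.0,0],
], claw=0.2)

```text
t: 4.9
ee_pos: [0.5244, -0.2265, 0.0982]
orientation: [0.997, -0.079, -0.0, -0.0]
contact_force: [-0.4, 0.1, -0.7]
finger_gap: 0.601
grip_force: 0.0
```

Emit:
apply_moves([
  [0,0,-0.06,0],
  [0,0,-0.12,0],
  [0,0,-0.18,0],
  [0,0,-0.24,0],
  [0,0,-0.3,0],
  [0,0,-0.35,0],
  [0,0,-0.385,0],
  [0,0,-0.385,0],
])

```text
t: 5.7
ee_pos: [0.5244, -0.2265, 0.0605]
orientation: [0.997, -0.079, -0.0, -0.0]
contact_force: [-0.5, 0.5, -0.6]
finger_gap: 0.601
grip_force: 0.0
```

Emit:
apply_moves([
  [0,0,0,0],
  [0,0,0,0],
  [0,0,0,0],
  [0,0,0,0],
  [0,0,0,0],
  [0,0,0,0],
  [0,0,0,0],
  [0,0,0,0],
], claw=-1)

```text
t: 6.5
ee_pos: [0.5249, -0.2268, 0.0613]
orientation: [0.997, -0.079, 0.0, 0.0]
contact_force: [-0.8, 0.4, 1.1]
finger_gap: 0.211
grip_force: 30.0
```

Emit:
apply_moves([
  [0,0,0.04,0],
  [0,0,0.1,0],
  [0,0,0.2,0],
  [0,0,0.32,0],
  [0,0,0.46,0],
  [0,0,0.6,0],
  [0,0,0.72,0],
  [0,0,0.8,0],
])

```text
t: 7.3
ee_pos: [0.5253, -0.2271, 0.143]
orientation: [0.997, -0.079, 0.001, 0.001]
contact_force: [0.6, 0.4, 0.0]
finger_gap: 0.218
grip_force: 30.0
```

Emit:
apply_moves([
  [0,0,0.05,0],
  [0,0,0.12,0],
  [0,0,0.18,0],
  [0,0,0.25,0],
  [0,0,0.32,0],
  [0,0,0.38,0],
  [0,0,0.4,0],
  [0,0,0.4,0],
])

```text
t: 8.1
ee_pos: [0.5249, -0.2268, 0.1815]
orientation: [0.997, -0.079, 0.0, 0.0]
contact_force: [0.4, 0.8, -0.5]
finger_gap: 0.217
grip_force: 30.0
```

Run:
```python
from h import *
o,im,d,r,q,W,col=wristcloud(); print(o["t"],o["ee_pos"],o["finger_gap"],o["grip_force"])
cv2.imwrite("pics/w2.png",cv2.resize(im,(800,600))[:,:,::-1])
Rm=R.from_quat(o["orientation"]).as_matrix(); L=(W-o["ee_pos"])@Rm
t=(np.abs(L[:,0])<.04)&(np.abs(L[:,1])<.035)&(L[:,2]>.012)&(L[:,2]<.08)
print(t.sum(),L[t].min(0),L[t].max(0))
np.savez("w2.npz",L=L,t=t,r=r,q=q)
def near(c,rad): return np.hypot(W[:,0]-c[0],W[:,1]-c[1])<rad
t=near((.467,-.215),.03)&(W[:,2]>.024)&(W[:,2]<.05); print("tab",W[t].mean(0),cv2.minAreaRect(W[t][:,:2].astype(np.float32)),t.sum())
```

```text
8.1 [ 0.52494269 -0.22682353  0.18152858] 0.21712890296983764 29.999935090891086
3464 [-0.01602497 -0.02558355  0.01200313] [0.02520653 0.02523201 0.05534261]
tab [nan nan nan] ((0.0, 0.0), (0.0, 0.0), 0.0) 0<stdin>:9: RuntimeWarning: Mean of empty slice.
  ret = um.true_divide(
```

View pics/w2.png

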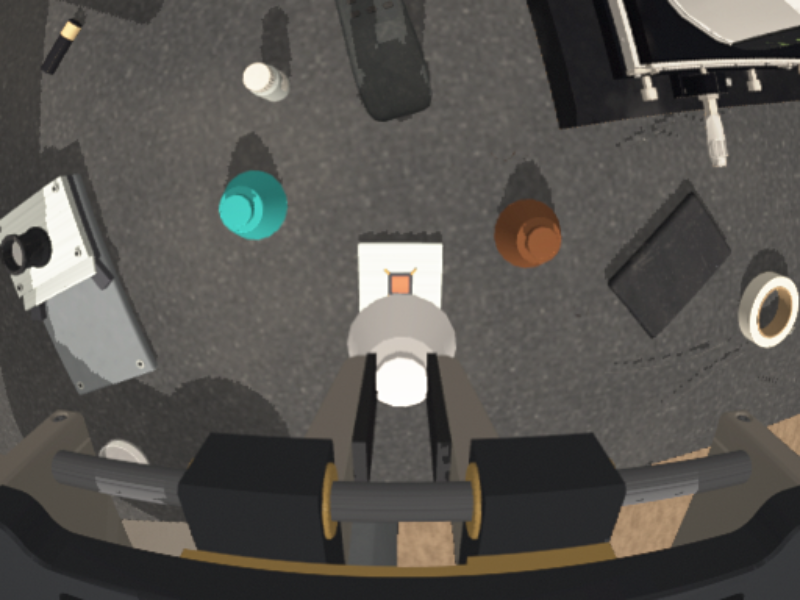

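The wrist view shows the cap held straight at (400,360) and the bare chip clear below it at (400,285). Moving to a viewing position just short of the spare.

Emit:
apply_moves([
  [0,0.04,0,0],
  [-0.02,0.14,0,0],
  [-0.06,0.28,0,0],
  [-0.1,0.42,0,0],
  [-0.14,0.56,0,0],
  [-0.18,0.7,0,0],
  [-0.22,0.85,0,0],
  [-0.25,1.0,0,0],
])

```text
t: 8.95
ee_pos: [0.4993, -0.1253, 0.1811]
orientation: [0.997, -0.079, 0.0, -0.0]
contact_force: [0.2, -0.0, -0.2]
finger_gap: 0.218
grip_force: 30.0
```

Emit:
apply_moves([
  [-0.02,0.12,0,0],
  [-0.05,0.25,0,0],
  [-0.08,0.37,0,0],
  [-0.1,0.5,0,0],
  [-0.12,0.62,0,0],
  [-0.15,0.75,0,0],
  [-0.18,0.87,0,0],
  [-0.2,1.0,0,0],
])

```text
t: 9.75
ee_pos: [0.4795, -0.0257, 0.1811]
orientation: [0.997, -0.079, 0.0, 0.0]
contact_force: [-0.4, 0.1, -0.1]
finger_gap: 0.216
grip_force: 30.0
```

Emit:
apply_moves([
  [0,0.12,0,0],
  [0,0.25,0,0],
  [0,0.37,0,0],
  [0,0.5,0,0],
  [0,0.62,0,0],
  [0,0.75,0,0],
  [0,0.87,0,0],
  [0,1.0,0,0],
])

```text
t: 10.55
ee_pos: [0.4798, 0.0743, 0.1811]
orientation: [0.997, -0.079, 0.0, 0.0]
contact_force: [-0.4, -0.8, -0.0]
finger_gap: 0.216
grip_force: 30.0
```

Emit:
apply_moves([
  [0,0.12,0,0],
  [0,0.25,0,0],
  [0,0.37,0,0],
  [0,0.5,0,0],
  [0,0.62,0,0],
  [0,0.75,0,0],
  [0,0.87,0,0],
  [0,1.0,0,0],
])

```text
t: 11.35
ee_pos: [0.4797, 0.1743, 0.1811]
orientation: [0.997, -0.079, 0.0, 0.0]
contact_force: [-0.5, 0.1, -0.5]
finger_gap: 0.214
grip_force: 30.0
```

Emit:
apply_moves([
  [0,0.12,0,0],
  [0,0.25,0,0],
  [0,0.37,0,0],
  [0,0.5,0,0],
  [0,0.62,0,0],
  [0,0.75,0,0],
  [0,0.87,0,0],
  [0,1.0,0,0],
])

```text
t: 12.15
ee_pos: [0.4797, 0.2743, 0.1811]
orientation: [0.997, -0.079, -0.0, 0.0]
contact_force: [0.9, -0.3, 0.3]
finger_gap: 0.214
grip_force: 30.0
```

Emit:
apply_moves([
  [0,0.1,0,0],
  [0,0.2,0,0],
  [0,0.3,0,0],
  [0,0.38,0,0],
  [0,0.43,0,0],
  [0,0.43,0,0],
  [0,0.43,0,0],
  [0,0.43,0,0],
])

```text
t: 12.95
ee_pos: [0.4798, 0.3159, 0.1811]
orientation: [0.997, -0.079, -0.0, 0.0]
contact_force: [-1.1, 0.2, -0.5]
finger_gap: 0.216
grip_force: 30.0
```

Run:
```python
from h import *
o,im,d,r,q,W,col=wristcloud(); print(o["t"],o["ee_pos"],o["orientation"],o["finger_gap"],o["grip_force"])
cv2.imwrite("pics/w3.png",im[:,:,::-1])
Rm=R.from_quat(o["orientation"]).as_matrix(); L=(W-o["ee_pos"])@Rm
def near(c,rad): return np.hypot(W[:,0]-c[0],W[:,1]-c[1])<rad
b=near((.549,.3155),.036)
for lo in (.036,.012):
    t=b&(W[:,2]>lo)&(W[:,2]<.06); P=W[t]; print("spare",lo,P.mean(0),(P.max(0)+P.min(0))/2,t.sum(),P[:,2].max())
# circle of button top and rim near desk, tool frame too
t=b&(W[:,2]>.0365)&(W[:,2]<.06); print(cv2.minEnclosingCircle(W[t][:,:2].astype(np.float32)))
t=b&(W[:,2]>.004)&(W[:,2]<.06); print(cv2.minEnclosingCircle(W[t][:,:2].astype(np.float32)))
t=(np.abs(L[:,0])<.04)&(np.abs(L[:,1])<.035)&(L[:,2]>.012)&(L[:,2]<.065); print("cap tool",L[t].min(0),L[t].max(0))
t=t&(L[:,2]>.05); x,y=L[t][:,0],L[t][:,1]
s=np.linalg.lstsq(np.c_[2*x,2*y,np.ones(len(x))],x*x+y*y,rcond=None)[0]; print("rim fit",s[:2],np.sqrt(s[2]+s[0]**2+s[1]**2),len(x))
```

```text
12.95 [0.47981982 0.31594666 0.18109666] [ 9.96866750e-01 -7.90991489e-02 -7.75162370e-06  8.42331501e-05] 0.2162053795254916 29.999804850958753
spare 0.036 [0.54685772 0.31795761 0.03972312] [0.54691966 0.31805587 0.03959506] 372 0.04162517621026529
spare 0.012 [0.54818652 0.31713622 0.02927196] [0.54784478 0.31771854 0.02681735] 1314 0.04162517621026529
((0.5469483137130737, 0.3182840943336487), 0.010828366503119469)
((0.5472323298454285, 0.31794002652168274), 0.024952538311481476)
cap tool [-0.01631584 -0.02570122  0.01204244] [0.02509866 0.02528408 0.05484196]
rim fit [-0.00061394 -0.00020517] 0.025009915969196946 290
```

View pics/w3.png

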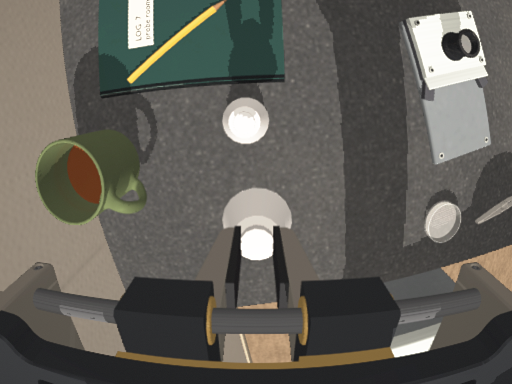

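The wrist view shows the spare cap ahead at (245,121) and the held cap upright at (257,225). The spare is 68 mm ahead and 2 mm to the left. Moving over it and down.

Emit:
apply_moves([
  [0.06,0,0,0],
  [0.18,0.01,0,0],
  [0.32,0.02,0,0],
  [0.46,0.02,0,0],
  [0.58,0.02,0,0],
  [0.66,0.02,0,0],
  [0.68,0.02,-0.02,0],
  [0.68,0.02,-0.05,0],
])

```text
t: 13.8
ee_pos: [0.548, 0.3182, 0.176]
orientation: [0.997, -0.079, 0.0, -0.0]
contact_force: [-0.3, 0.1, -0.5]
finger_gap: 0.218
grip_force: 30.0
```

Emit:
apply_moves([
  [0,0,-0.12,0],
  [0,0,-0.26,0],
  [0,0,-0.4,0],
  [0,0,-0.54,0],
  [0,0,-0.66,0],
  [0,0,-0.76,0],
  [0,0,-0.82,0],
  [0,0,-0.84,0],
])

```text
t: 14.6
ee_pos: [0.5474, 0.3182, 0.0912]
orientation: [0.997, -0.079, -0.0, 0.0]
contact_force: [-0.9, 0.2, 0.4]
finger_gap: 0.214
grip_force: 30.0
```

Emit:
apply_moves([
  [0,0,-0.04,0],
  [0,0,-0.08,0],
  [0,0,-0.12,0],
  [0,0,-0.16,0],
  [0,0,-0.19,0],
  [0,0,-0.21,0],
  [0,0,-0.22,0],
  [0,0,-0.22,0],
])

```text
t: 15.4
ee_pos: [0.5477, 0.3183, 0.07]
orientation: [0.997, -0.079, -0.0, 0.0]
contact_force: [-0.6, 0.7, -0.7]
finger_gap: 0.217
grip_force: 30.0
```

Emit:
apply_moves([
  [0,0,-0.005,0],
  [0,0,-0.01,0],
  [0,0,-0.015,0],
  [0,0,-0.02,0],
  [0,0,-0.022,0],
  [0,0,-0.022,0],
  [0,0,-0.022,0],
  [0,0,-0.022,0],
])

```text
t: 16.2
ee_pos: [0.5478, 0.3183, 0.0679]
orientation: [0.997, -0.079, 0.0, -0.0]
contact_force: [-0.2, -0.1, -1.0]
finger_gap: 0.215
grip_force: 30.0
```

Emit:
apply_moves([
  [0,0,0,0],
  [0,0,0,0],
  [0,0,0,0],
  [0,0,0,0],
  [0,0,0,0],
  [0,0,0,0],
  [0,0,0,0],
  [0,0,0,0],
], claw=0.1)

```text
t: 17.0
ee_pos: [0.5478, 0.3183, 0.0679]
orientation: [0.997, -0.079, 0.0, -0.0]
contact_force: [-0.6, -0.4, 1.5]
finger_gap: 0.549
grip_force: 0.0
```

Emit:
apply_moves([
  [0,0,0.05,0],
  [0,0,0.12,0],
  [0,0,0.22,0],
  [0,0,0.34,0],
  [0,0,0.5,0],
  [0,0,0.66,0],
  [0,0,0.82,0],
  [0,0,0.95,0],
])

```text
t: 17.8
ee_pos: [0.5483, 0.3185, 0.1652]
orientation: [0.997, -0.079, 0.001, -0.0]
contact_force: [0.2, 0.1, 0.9]
finger_gap: 0.554
grip_force: 0.0
```

Run:
```python
from h import *
o,im,d,r,q,W,col=wristcloud(); print(o["t"],o["ee_pos"],o["orientation"])
def near(c,rad): return np.hypot(W[:,0]-c[0],W[:,1]-c[1])<rad
b=near((.547,.318),.036)
t=b&(W[:,2]>.0475)&(W[:,2]<.07); print("cap btn",np.median(W[t],0),cv2.minEnclosingCircle(W[t][:,:2].astype(np.float32)),t.sum())
t=b&(W[:,2]>.004)&(W[:,2]<.015); print("spare low",cv2.minEnclosingCircle(W[t][:,:2].astype(np.float32)),W[t].mean(0))
t=b&(W[:,2]>.016)&(W[:,2]<.06); print("cap all",cv2.minEnclosingCircle(W[t][:,:2].astype(np.float32)))
im,d=shot("top")
rr,cc=np.nonzero(d>0); W=world("top",d,rr,cc); b=near((.549,.316),.036); t=b&(W[:,2]>.045); print("top btn",W[t].mean(0),t.sum())
# bridge fine: need edges
col=im[rr,cc].astype(int)
for lo,hi,c,rad in ((.021,.033,(.605,.064),.1),(.007,.016,(.53,.05),.12),(.055,.08,(.61,.065),.05)):
    t=near(c,rad)&(W[:,2]>lo)&(W[:,2]<hi); P=W[t]; print(lo,cv2.minAreaRect(P[:,:2].astype(np.float32)),P.mean(0),t.sum())
t=near((.467,-.215),.03)&(W[:,2]>.024)&(W[:,2]<.05); print("tab",W[t].mean(0),t.sum())
t=near((.5,-.217),.09)&(W[:,2]>.0045)&(W[:,2]<.013)&(col.min(1)>110); print("carrier",cv2.minAreaRect(W[t][:,:2].astype(np.float32)),t.sum())
```

```text
17.8 [0.54827621 0.3184854  0.16519658] [ 9.96884833e-01 -7.88648676e-02  9.00104601e-04 -3.89516014e-04]
cap btn [0.54815546 0.31847285 0.05157333] ((0.5476287603378296, 0.3185376524925232), 0.01092953234910965) 421
spare low ((0.5473788380622864, 0.3185782730579376), 0.025731831789016724) [0.56235545 0.31547193 0.01199617]
cap all ((0.5476863980293274, 0.31860774755477905), 0.0250250231474638)
top btn [0.54598804 0.3098419  0.46264087] 2041
0.021 ((0.6062400937080383, 0.0644250214099884), (0.0957186222076416, 0.10717841982841492), 10.493106842041016) [0.60959974 0.06442213 0.02829464] 962
0.007 ((0.5390890836715698, 0.059966497123241425), (0.16948752105236053, 0.21072261035442352), 49.23925018310547) [0.5239192  0.04959921 0.01171055] 1198
0.055 ((0.6126116514205933, 0.06564599275588989), (0.02962384559214115, 0.030041588470339775), 89.93787384033203) [0.6132026  0.0659617  0.06212662] 60
tab [ 0.46534995 -0.21514392  0.03199417] 31
carrier ((0.5007132291793823, -0.22065794467926025), (0.060942601412534714, 0.1089550033211708), 80.18893432617188) 531
```

The cap is nested: button top at 51.6 mm, axis on the spare. Next I measure the bridge with the wrist camera on the way back.

Emit:
apply_moves([
  [-0.02,-0.06,0.05,0],
  [-0.06,-0.18,0.1,0],
  [-0.11,-0.3,0.16,0],
  [-0.17,-0.44,0.22,0],
  [-0.23,-0.58,0.28,0],
  [-0.3,-0.72,0.34,0],
  [-0.36,-0.86,0.4,0],
  [-0.4,-1.0,0.4,0],
], claw=-0.2)

```text
t: 18.7
ee_pos: [0.5073, 0.217, 0.2033]
orientation: [0.997, -0.079, 0.0, 0.0]
contact_force: [-0.3, -0.6, -0.0]
finger_gap: 0.403
grip_force: 0.0
```

Emit:
apply_moves([
  [-0.05,-0.12,0,0],
  [-0.12,-0.25,0,0],
  [-0.18,-0.37,0,0],
  [-0.25,-0.5,0,0],
  [-0.32,-0.62,0,0],
  [-0.38,-0.75,0,0],
  [-0.45,-0.87,0,0],
  [-0.5,-1.0,0,0],
])

```text
t: 19.5
ee_pos: [0.4571, 0.1174, 0.2029]
orientation: [0.997, -0.079, 0.0, -0.0]
contact_force: [-0.5, -0.3, -0.4]
finger_gap: 0.4
grip_force: 0.0
```

Emit:
apply_moves([
  [0,-0.12,0,0],
  [0,-0.25,0,0],
  [0,-0.37,0,0],
  [0,-0.48,0,0],
  [0,-0.56,0,0],
  [0,-0.6,0,0],
  [0,-0.6,0,0],
  [0,-0.6,0,0],
])

```text
t: 20.3
ee_pos: [0.4577, 0.0585, 0.2029]
orientation: [0.997, -0.079, -0.0, -0.0]
contact_force: [0.2, 0.7, -0.0]
finger_gap: 0.401
grip_force: 0.0
```

Run:
```python
from h import *
o,im,d,r,q,W,col=wristcloud(); print(o["t"],o["ee_pos"],o["orientation"])
np.savez("wb.npz",W=W,col=col,r=r,q=q,im=im)
def near(c,rad): return np.hypot(W[:,0]-c[0],W[:,1]-c[1])<rad
f=lambda t:cv2.minAreaRect(W[t][:,:2].astype(np.float32))
t=near((.613,.066),.04)&(W[:,2]>.052); print("loupe",cv2.minEnclosingCircle(W[t][:,:2].astype(np.float32)),np.median(W[t],0),t.sum())
t=near((.566,.058),.13)&(W[:,2]>.007)&(W[:,2]<.05); print("all",f(t),t.sum())
t=near((.605,.064),.1)&(W[:,2]>.0225)&(W[:,2]<.032); print("plate",f(t),np.median(W[t],0),t.sum())
t=near((.53,.055),.1)&(W[:,2]>.007)&(W[:,2]<.013); print("apron",f(t),np.median(W[t],0),t.sum())
print("desk",np.median(W[near((.48,-.05),.02),2]))
cv2.imwrite("pics/wb.png",cv2.resize(im,(800,600))[:,:,::-1])
```

```text
20.3 [0.45774426 0.05847944 0.20286231] [ 9.96889144e-01 -7.88163333e-02 -6.88542916e-05 -1.26396652e-04]
loupe ((0.6108058094978333, 0.06508221477270126), 0.016871651634573936) [0.61285818 0.06539157 0.06121035] 508
all ((0.5636172294616699, 0.05703134834766388), (0.1794034093618393, 0.10946113616228104), 9.608080863952637) 13357
plate ((0.6100214123725891, 0.06511353701353073), (0.08515651524066925, 0.10058684647083282), 9.440664291381836) [0.60547754 0.06278425 0.02751304] 5621
apron ((0.5227082967758179, 0.05025101453065872), (0.09650462865829468, 0.1048719733953476), 9.541983604431152) [0.52181267 0.05007025 0.01066264] 7099
desk -4.459247041796455e-05
```

View pics/wb.png

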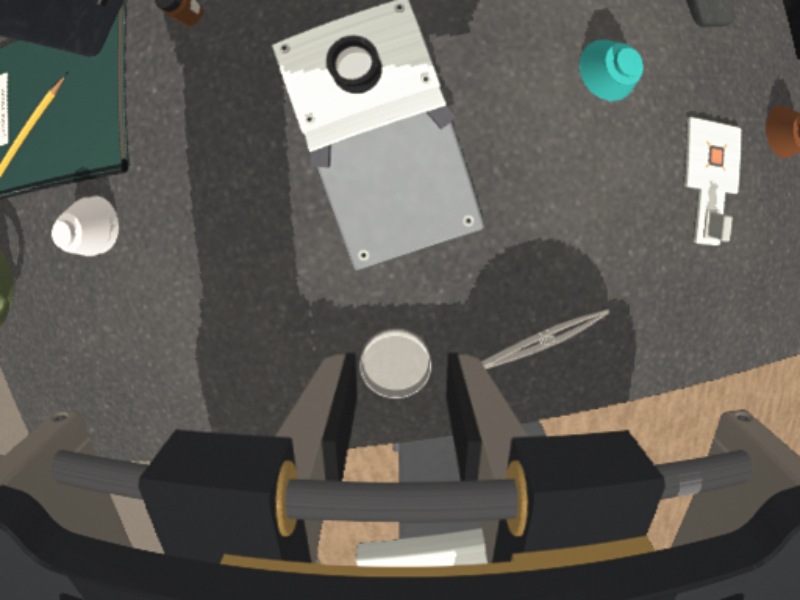

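The wrist view shows the bridge with its loupe at (355,63), the clear apron, the carrier with bare chip at (716,156) and its tab at (718,225), and the nested caps at (85,228). The loupe is at (0.611, 0.065), turned 9.5°. Back to the tab.

Emit:
apply_moves([
  [0,-0.06,0,0],
  [0.01,-0.18,0,0],
  [0.02,-0.3,0,0],
  [0.03,-0.44,0,0],
  [0.04,-0.58,0,0],
  [0.05,-0.72,0,0],
  [0.06,-0.86,0,0],
  [0.07,-1.0,0,0],
])

```text
t: 21.15
ee_pos: [0.4648, -0.0431, 0.2029]
orientation: [0.997, -0.079, 0.0, 0.0]
contact_force: [0.1, 0.8, -0.1]
finger_gap: 0.399
grip_force: 0.0
```

Emit:
apply_moves([
  [0,-0.12,0,0],
  [0,-0.25,0,0],
  [0,-0.37,0,0],
  [0,-0.5,0,0],
  [0,-0.62,0,0],
  [0,-0.75,0,0],
  [0,-0.87,0,0],
  [0,-1.0,0,0],
])

```text
t: 21.95
ee_pos: [0.4647, -0.1427, 0.2029]
orientation: [0.997, -0.079, -0.0, -0.0]
contact_force: [-0.3, 0.1, 0.1]
finger_gap: 0.4
grip_force: 0.0
```

Emit:
apply_moves([
  [0,-0.12,-0.06,0],
  [0,-0.25,-0.14,0],
  [0,-0.37,-0.24,0],
  [0,-0.5,-0.34,0],
  [0,-0.62,-0.44,0],
  [0,-0.7,-0.5,0],
  [0,-0.74,-0.5,0],
  [0,-0.74,-0.5,0],
])

```text
t: 22.75
ee_pos: [0.4648, -0.2162, 0.1529]
orientation: [0.997, -0.079, 0.0, -0.0]
contact_force: [0.6, 0.2, 0.9]
finger_gap: 0.399
grip_force: 0.0
```

Run:
```python
from h import *
o,im,d,r,q,W,col=wristcloud(); Rm=R.from_quat(o["orientation"]).as_matrix(); print(o["t"],o["ee_pos"],np.degrees(np.arctan2(Rm[1,0],Rm[0,0])))
def near(c,rad): return np.hypot(W[:,0]-c[0],W[:,1]-c[1])<rad
f=lambda t:cv2.minAreaRect(W[t][:,:2].astype(np.float32))
for lo in (.022,.028):
    t=near((.466,-.216),.02)&(W[:,2]>lo)&(W[:,2]<.05); print("tab",np.median(W[t],0),f(t),t.sum())
t=near((.526,-.225),.055)&(W[:,2]>.003)&(W[:,2]<.01)&(((W[:,:2]-[.526,-.225])@[.988,-.156])>-.026); print("plate",f(t),t.sum())
t=near((.52,-.225),.1)&(W[:,2]>.0035)&(W[:,2]<.009); print("carrier",f(t),t.sum())
```

```text
22.75 [ 0.46483095 -0.2161814   0.15293635] -9.081366703894032
tab [ 0.46506822 -0.21585702  0.03147092] ((0.4639248847961426, -0.21572661399841309), (0.00869139563292265, 0.022335326299071312), 80.96614837646484) 237
tab [ 0.46450804 -0.21579608  0.03151794] ((0.46376246213912964, -0.21568380296230316), (0.008677635341882706, 0.022003745660185814), 81.11793518066406) 224
plate ((0.5262214541435242, -0.22640909254550934), (0.060206376016139984, 0.0533527135848999), 80.21562957763672) 3195
carrier ((0.5394209623336792, -0.24263498187065125), (0.1603962928056717, 0.14926522970199585), 23.152301788330078) 4574
```

Emit:
apply_moves([
  [-0.01,0.005,-0.08,0],
  [-0.01,0.005,-0.2,0],
  [-0.01,0.005,-0.34,0],
  [-0.01,0.005,-0.48,0],
  [-0.01,0.005,-0.62,0],
  [-0.01,0.005,-0.76,0],
  [-0.01,0.005,-0.88,0],
  [-0.01,0.005,-0.98,0],
])

```text
t: 23.6
ee_pos: [0.4635, -0.215, 0.0535]
orientation: [0.997, -0.079, -0.0, -0.0]
contact_force: [0.0, -0.4, -0.5]
finger_gap: 0.401
grip_force: 0.0
```

Emit:
apply_moves([
  [0,0,-0.05,0],
  [0,0,-0.1,0],
  [0,0,-0.15,0],
  [0,0,-0.19,0],
  [0,0,-0.22,0],
  [0,0,-0.23,0],
  [0,0,-0.23,0],
  [0,0,-0.23,0],
])

```text
t: 24.4
ee_pos: [0.4639, -0.2153, 0.0321]
orientation: [0.997, -0.079, 0.0, 0.0]
contact_force: [0.2, 0.6, 0.7]
finger_gap: 0.4
grip_force: 0.0
```

Emit:
apply_moves([
  [0,0,0,0],
  [0,0,0,0],
  [0,0,0,0],
  [0,0,0,0],
  [0,0,0,0],
  [0,0,0,0],
  [0,0,0,0],
  [0,0,0,0],
], claw=-1)

```text
t: 25.2
ee_pos: [0.4638, -0.2153, 0.032]
orientation: [0.997, -0.079, 0.0, 0.0]
contact_force: [-0.5, -0.2, 0.7]
finger_gap: 0.108
grip_force: 30.0
```

Emit:
apply_moves([
  [0,0,0.03,0],
  [0,0,0.08,0],
  [0,0,0.15,0],
  [0,0,0.25,0],
  [0,0,0.36,0],
  [0,0,0.48,0],
  [0,0,0.57,0],
  [0,0,0.6,0],
])

```text
t: 26.0
ee_pos: [0.4646, -0.2158, 0.0936]
orientation: [0.997, -0.079, 0.001, 0.001]
contact_force: [0.8, 0.1, -1.5]
finger_gap: 0.106
grip_force: 30.0
```

```bash
cat > car.py <<'E'
from h import *
o,im,d,r,q,W,col=wristcloud(); Rm=R.from_quat(o["orientation"]).as_matrix(); print(o["t"],o["ee_pos"],np.degrees(np.arctan2(Rm[1,0],Rm[0,0])),o["finger_gap"],o["grip_force"],o["contact_force"])
L=(W-o["ee_pos"])@Rm
# carrier plate upper face in tool frame: x 30..90, |y|<30
t=(L[:,0]>.02)&(L[:,0]<.1)&(np.abs(L[:,1])<.04)&(L[:,2]>.012)&(L[:,2]<.045)
A=np.c_[L[t][:,:2],np.ones(t.sum())]; s=np.linalg.lstsq(A,L[t][:,2],rcond=None)[0]
print("plane slope x,y",s[:2],"z at x=60mm",s[0]*.06+s[2], "rect",cv2.minAreaRect(L[t][:,:2].astype(np.float32)),t.sum())
cv2.imwrite("pics/car.png",im[:,:,::-1])
E
python3 car.py
```

```text
26.0 [ 0.4645594  -0.21583069  0.0936387 ] -9.047369222151751 0.1057836871233322 29.99587655067444 [ 0.84651616  0.07139079 -1.51117926]
plane slope x,y [0.00262441 0.00011289] z at x=60mm 0.025318566754346582 rect ((0.05505355820059776, -8.225999772548676e-05), (0.06051025539636612, 0.07006456702947617), 89.9815673828125) 10545
```

View pics/car.png

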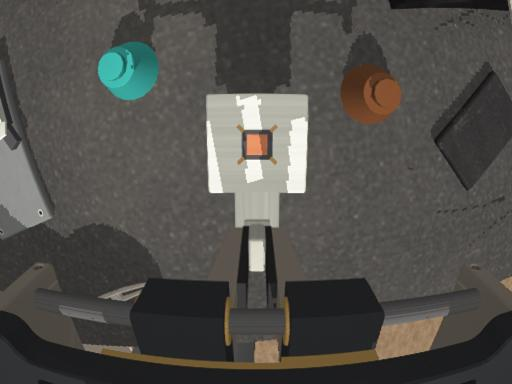

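The wrist view shows the carrier held level and straight, with the chip at (257,145) untouched and the plate edges parallel to the tool. Carrying it to the apron with a turn of 18.5°.

Emit:
apply_moves([
  [0,0.05,0,0.002],
  [0,0.15,0,0.006],
  [0,0.28,0,0.01],
  [0,0.42,0,0.015],
  [0,0.56,0,0.02],
  [0,0.7,0,0.025],
  [0,0.85,0,0.03],
  [0,1.0,0,0.033],
])

```text
t: 26.85
ee_pos: [0.4637, -0.1138, 0.0919]
orientation: [1.0, 0.026, 0.0, -0.0]
contact_force: [0.0, -0.2, -1.9]
finger_gap: 0.104
grip_force: 30.0
```

Emit:
apply_moves([
  [0,0.12,0,0.002],
  [0,0.25,0,0.005],
  [0,0.37,0,0.008],
  [0,0.5,0,0.011],
  [0,0.62,0,0.014],
  [0,0.75,0,0.016],
  [0,0.87,0,0.018],
  [0,1.0,0,0.0185],
])

```text
t: 27.65
ee_pos: [0.4638, -0.0143, 0.0919]
orientation: [0.997, 0.083, 0.0, 0.0]
contact_force: [-0.7, 0.8, -1.3]
finger_gap: 0.106
grip_force: 30.0
```

Emit:
apply_moves([
  [-0.01,0.12,0,0],
  [-0.02,0.25,0,0],
  [-0.03,0.37,0,0],
  [-0.03,0.46,0,0],
  [-0.03,0.52,0,0],
  [-0.03,0.55,0,0],
  [-0.03,0.55,0,0],
  [-0.03,0.55,0,0],
])

```text
t: 28.45
ee_pos: [0.4609, 0.0395, 0.0919]
orientation: [0.997, 0.083, 0.0, 0.0]
contact_force: [0.0, -0.0, -2.0]
finger_gap: 0.107
grip_force: 30.0
```

```bash
cat >> car.py <<'E'
def near(c,rad): return np.hypot(W[:,0]-c[0],W[:,1]-c[1])<rad
t=near((.611,.065),.035)&(W[:,2]>.052); print("loupe",cv2.minEnclosingCircle(W[t][:,:2].astype(np.float32)),cv2.minEnclosingCircle(L[t][:,:2].astype(np.float32)),t.sum())
t=near((.606,.064),.09)&(W[:,2]>.0225)&(W[:,2]<.032)&(L[:,0]>.1); print("plate",cv2.minAreaRect(W[t][:,:2].astype(np.float32)),t.sum())
E
python3 car.py
```

```text
28.45 [0.46085734 0.0395334  0.0919305 ] 9.477709939488303 0.10673942467248702 29.99585509300232 [ 0.00929711 -0.01174757 -1.96192592]
plane slope x,y [0.00289636 0.00053144] z at x=60mm 0.025302191881356427 rect ((0.05510302633047104, -0.0001398622989654541), (0.07016307860612869, 0.06056106090545654), 0.0030080475844442844) 10557
loupe ((0.6073249578475952, 0.06434019654989243), 0.01617908664047718) ((0.14855057001113892, -0.0003564348444342613), 0.01617945358157158) 503
plate ((0.5956169962882996, 0.06265072524547577), (0.05535566434264183, 0.10071826726198196), 9.439167976379395) 8163
```

View pics/car.png

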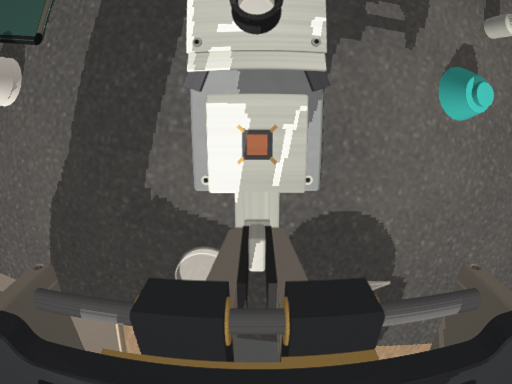

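The wrist view shows the carrier centred over the apron, with its edges parallel to the base, the rail mouths ahead at (200,80) and (315,80), and the loupe at (256,5). Lowering, then sliding in.

Emit:
apply_moves([
  [0,0,-0.06,0],
  [0,0,-0.14,0],
  [0,0,-0.24,0],
  [0,0,-0.33,0],
  [0,0,-0.4,0],
  [0,0,-0.45,0],
  [0,0,-0.48,0],
  [0,0,-0.492,0],
])

```text
t: 29.3
ee_pos: [0.4607, 0.0398, 0.0424]
orientation: [0.997, 0.083, -0.0, -0.0]
contact_force: [0.2, 0.2, -1.7]
finger_gap: 0.104
grip_force: 30.0
```

Emit:
apply_moves([
  [0.05,0.008,0,0],
  [0.13,0.022,0,0],
  [0.22,0.037,0,0],
  [0.31,0.052,0,0],
  [0.4,0.067,0,0],
  [0.47,0.079,0,0],
  [0.51,0.085,0,0],
  [0.53,0.089,0,0],
])

```text
t: 30.1
ee_pos: [0.5141, 0.0488, 0.0426]
orientation: [0.997, 0.083, -0.0, -0.0]
contact_force: [0.9, -0.0, -2.2]
finger_gap: 0.108
grip_force: 30.0
```

Emit:
apply_moves([
  [0.04,0.007,0,0],
  [0.08,0.013,0,0],
  [0.13,0.022,0,0],
  [0.18,0.03,0,0],
  [0.23,0.038,0,0],
  [0.27,0.045,0,0],
  [0.3,0.05,0,0],
  [0.31,0.052,0,0],
])

```text
t: 30.9
ee_pos: [0.5451, 0.0539, 0.0427]
orientation: [0.997, 0.083, 0.0, 0.0]
contact_force: [0.4, -0.1, -1.9]
finger_gap: 0.104
grip_force: 30.0
```

Emit:
apply_moves([
  [0.01,0.002,0,0],
  [0.02,0.003,0,0],
  [0.03,0.005,0,0],
  [0.04,0.007,0,0],
  [0.05,0.008,0,0],
  [0.058,0.01,0,0],
  [0.058,0.01,0,0],
  [0.058,0.01,0,0],
])

```text
t: 31.7
ee_pos: [0.5505, 0.0549, 0.0427]
orientation: [0.997, 0.083, -0.0, -0.0]
contact_force: [0.8, 1.0, -2.6]
finger_gap: 0.106
grip_force: 30.0
```

Emit:
apply_moves([
  [0.003,0.0005,0,0],
  [0.006,0.001,0,0],
  [0.009,0.0015,0,0],
  [0.012,0.002,0,0],
  [0.015,0.0025,0,0],
  [0.015,0.0025,0,0],
  [0.015,0.0025,0,0],
  [0.015,0.0025,0,0],
])

```text
t: 32.5
ee_pos: [0.5517, 0.0551, 0.0426]
orientation: [0.997, 0.083, -0.0, 0.0]
contact_force: [-1.4, -1.9, -1.5]
finger_gap: 0.107
grip_force: 30.0
```

Emit:
apply_moves([
  [0.003,0.0005,0,0],
  [0.006,0.001,0,0],
  [0.009,0.0015,0,0],
  [0.012,0.002,0,0],
  [0.015,0.0025,0,0],
  [0.015,0.0025,0,0],
  [0.015,0.0025,0,0],
  [0.015,0.0025,0,0],
])

```text
t: 33.3
ee_pos: [0.5519, 0.0552, 0.0422]
orientation: [0.997, 0.083, -0.002, 0.0]
contact_force: [-7.3, -3.5, 2.5]
finger_gap: 0.108
grip_force: 30.0
```

Contact with the stop at the predicted place (−7 N). Relaxing, releasing, and lifting away.

Emit:
apply_moves([
  [-0.005,-0.001,0,0],
  [-0.01,-0.002,-0.002,0],
  [-0.01,-0.002,-0.005,0],
  [-0.01,-0.002,-0.005,0],
  [-0.01,-0.002,-0.005,0],
  [-0.01,-0.002,-0.005,0],
  [-0.01,-0.002,-0.005,0],
  [-0.01,-0.002,-0.005,0],
])

```text
t: 34.1
ee_pos: [0.5518, 0.0551, 0.0421]
orientation: [0.997, 0.083, -0.001, -0.0]
contact_force: [-6.0, -2.0, 0.7]
finger_gap: 0.111
grip_force: 30.0
```

Emit:
apply_moves([
  [0,0,0,0],
  [0,0,0,0],
  [0,0,0,0],
  [0,0,0,0],
  [0,0,0,0],
  [0,0,0,0],
  [0,0,0,0],
  [0,0,0,0],
], claw=-0.5)

```text
t: 34.9
ee_pos: [0.5526, 0.0552, 0.0422]
orientation: [0.997, 0.083, 0.0, -0.0]
contact_force: [-0.9, -0.2, 0.3]
finger_gap: 0.252
grip_force: 0.0
```

Emit:
apply_moves([
  [0,0,0.05,0],
  [0,0,0.12,0],
  [0,0,0.22,0],
  [0,0,0.34,0],
  [0,0,0.48,0],
  [0,0,0.62,0],
  [0,0,0.76,0],
  [0,0,0.88,0],
])

```text
t: 35.7
ee_pos: [0.553, 0.0552, 0.132]
orientation: [0.997, 0.083, 0.001, 0.0]
contact_force: [-0.2, -0.5, 0.1]
finger_gap: 0.247
grip_force: 0.0
```

Emit:
apply_moves([
  [-0.05,0,0.05,0],
  [-0.15,0,0.12,0],
  [-0.28,0,0.2,0],
  [-0.42,0,0.26,0],
  [-0.56,0,0.3,0],
  [-0.68,0,0.3,0],
  [-0.74,0,0.3,0],
  [-0.76,0,0.3,0],
])

```text
t: 36.5
ee_pos: [0.4758, 0.0553, 0.16]
orientation: [0.997, 0.083, -0.0, -0.0]
contact_force: [0.2, -0.5, -0.6]
finger_gap: 0.252
grip_force: 0.0
```

Run:
```python
from h import *
o,im,d,r,q,W,col=wristcloud(); print(o["t"],o["ee_pos"])
def near(c,rad): return np.hypot(W[:,0]-c[0],W[:,1]-c[1])<rad
f=lambda t:cv2.minAreaRect(W[t][:,:2].astype(np.float32))
t=near((.5518,.0551),.018)&(W[:,2]>.034)&(W[:,2]<.06); print("tab",f(t),np.median(W[t],0),t.sum())
t=near((.611,.065),.035)&(W[:,2]>.052); print("loupe",cv2.minEnclosingCircle(W[t][:,:2].astype(np.float32)))
c,s=np.cos(.1655),np.sin(.1655); B=(W[:,:2]-[.611,.065])@np.array([[c,-s],[s,c]])
t=(B[:,0]>-.08)&(B[:,0]<-.04)&(np.abs(B[:,1])<.03)&(W[:,2]>.013)&(W[:,2]<.02); print("tail/plate in bridge frame",B[t].min(0),B[t].max(0),np.median(W[t],0),t.sum())
t=near((.5477,.3185),.03)&(W[:,2]>.0475)&(W[:,2]<.07); print("cap",np.median(W[t],0) if t.sum() else None)
cv2.imwrite("pics/end.png",cv2.resize(im,(800,600))[:,:,::-1])
```

```text
36.5 [0.47578354 0.055266   0.1599795 ]
tab ((0.5517428517341614, 0.05512614920735359), (0.021789899095892906, 0.009044072590768337), 9.874213218688965) [0.55167628 0.05517675 0.04143101] 263
loupe ((0.6110184788703918, 0.06516774743795395), 0.016700929030776024)
tail/plate in bridge frame [-0.07773954 -0.02084184] [-0.04305121  0.01347652] [0.55109724 0.05672407 0.01665604] 628
cap [0.54745396 0.31654679 0.05150838]
```

View pics/end.png

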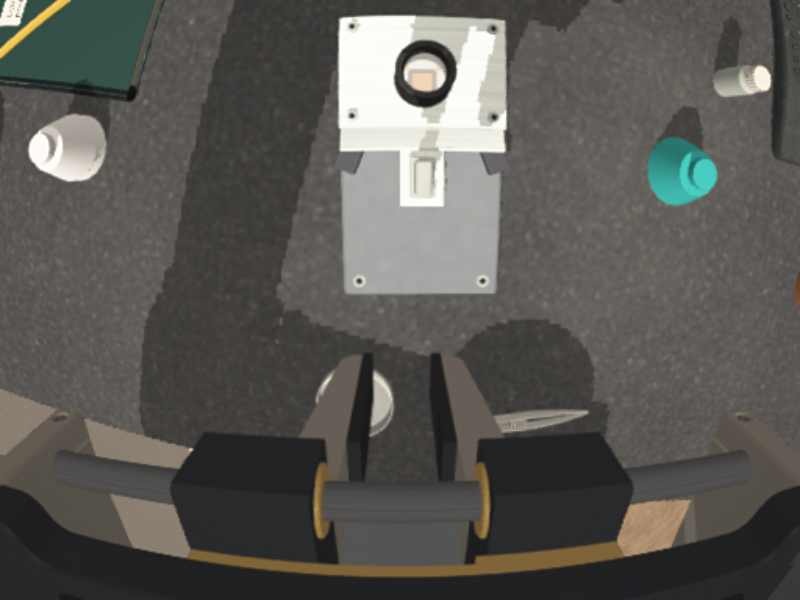

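The final view shows the chip through the loupe at (422,78), the tab at (423,178) exactly 60 mm behind the loupe axis, the nested caps upright at (68,148), and the clear vial standing at (742,80). The robot touches nothing.

```bash
python3 -c "
from plant import bot
print(bot.hand_in())"
```

```text
the job is handed in; nothing more can be done
None
```

The job is handed in, with no verdict returned: the cap is nested over the spare, the carrier is home against the stop with the chip below the loupe, and nothing touched the chip. The clear vial stands in the last view; the amber vial was out of that frame, but the arm never worked near it.

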